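Jack up the front edge of a sprayed relief and hold it

TASK

The underside of the freshly sprayed white relief has to be reached: first undo the two T-knobs that clamp its board to the low spray stand, turning each anticlockwise to its stop. Then stand the lever jack on the table with its saddle centred under the lift lug (the round-nosed one with the raised boss, not the square slotted hanging tab), and only then push the pump handle all the way down to its stop, so that the board's front edge rises. Finish while still holding the handle down, the jack alone carrying the raised edge; never touch the relief or its board with the arm, and leave the other things on the table where they are.

Things in the scene. Friction and masses are not known exactly. Their poses are not given: they have to be found in the camera images.
- stand: Low dark steel spray stand, fixed. Origin on the table under the middle of the carrier board's front edge (the edge towards the robot); x points back under the board, y left along the edge, z up. Clamp brackets reach 35 mm forward of the edge at y = +120 and -120 mm; between them all is free down to the table, back to x = +20 mm. Bearer tops are 64 mm above the table.
- knob_left (a joint): Angle (rad) of the left T-knob (y = +120 mm), a captive quarter-turn bolt with a vertical axis: 0 clamped (clamp finger along the stand's +x, over the board), grows anticlockwise seen from above, end stop at 1.45 (finger along +y, off the board). Starts between 0 and 0.25. Friction 0.04 N m; stays where it is left.
- knob_right (a joint): The same for the right T-knob (y = -120 mm); it also opens anticlockwise, to 1.45 rad.
- knob_left_grip (a point): Point on the left knob's axis in its T grip, 105 mm above the table, 20 mm in front of the board's edge. The grip is a black bar 44 mm long, 12 mm thick, from 90 to 116 mm above the table. Axes turn with the knob: x along the bar and the clamp finger below it (which reaches 34 mm from the axis to +x), y across the bar, z up. The board's top is 76 mm above the table.
- knob_right_grip (a point): The same point on the right knob.
- workpiece: White block relief on a grey board, 240 x 380 x 12 mm, loose, 1.5 kg. Origin at the centre of the board's underside, x away from the front edge, z up. Blocks begin 75 mm behind the front edge, up to 120 mm above the board. The edge has a lift lug and, 45 mm right of its middle, a square slotted hanging tab (not for lifting). The lug lifts with 4 to 7 N; the board tips on the rear bearer.
- lift_point (a point): Centre of the underside of the rubber pad (26 mm across) beneath the lift lug, where the saddle must bear: 60 mm above the table at the start, 30 mm in front of the board's edge, 40 mm left of its middle. The lug is 36 mm wide, round-nosed, with a raised round boss (20 mm across) on top over this point, 81 mm above the table. Axes as the board's.
- jack_grip (a point): Grip point of the loose lever jack (0.84 kg), on its column's axis 120 mm above its underside. Column: bare steel, 30 (x) by 26 mm (y), top at 144 mm. x points to the saddle (55 mm ahead of the axis), the pump handle to -x, z up. Base plate 6 mm thick, 76 mm wide, from 100 mm behind the axis to 90 mm ahead. The toe's sleeve on the column reaches 48 mm up at rest, 84 mm raised.
- saddle (a point): Centre of the top of the round saddle (40 mm across) on the jack's sliding toe: 46 mm above the table with the handle up, 14 mm below the lift pad. It rises 51 mm per rad of the pump handle, 36 mm in all.
- handle_grip (a point): Centre of the pump handle's rubber grip (80 mm long, 30 wide, 18 thick; push its broad top face). The pivot is 30 mm behind the column axis and 60 mm above the table, the grip 130 mm from the pivot: 144 mm high with the handle up (sloping up 0.7 rad away from the column), 60 mm high and level when down. Axes turn with the handle, parallel to the jack's when it is up.
- pump_handle (a joint): Pump handle angle (rad): 0 up, grows as it is pushed down, stop at 0.70 (handle level). A spring returns it when let go and the load sinks with it. Pushing takes 2 to 3 N at the grip empty, 4 to 7 N with the load.
- paint_tin: closed steel paint tin, 96 mm across, 115 mm high, standing; origin at the centre of its underside
- tape_roll: masking tape roll lying flat, 90 mm outside, 76 mm hole, 25 mm high; origin at the centre of its underside
- sanding_block: cork sanding block, 100 x 62 x 30 mm, lying flat; origin at the centre of its underside
- spray_can: aluminium spray can with a white cap, 65 mm across, 186 mm high, standing; origin at the centre of its underside
- mixing_cup: open white mixing cup, 84 mm across the rim, 100 mm high; origin at the centre of its underside
- hardener: white hardener bottle with a black cap, 60 mm across, 140 mm high, standing; origin at the centre of its underside
- brush: paint brush lying on the table; origin below its middle

How it is judged:
By the outcome, as a careful person would: the job done as asked, in the order asked, and still so for the second after the job is handed in, while the arm keeps its last pose, push and grip.
It also fails if it takes over 72 s, if anything falls off the work surface, if the arm or the gripper's body presses on something with over 40 N, if the wrist force passes 120 N, or if a joint passes its speed limit or range.

ROBOT

A 6-joint arm with a two-finger parallel gripper is mounted at the origin on the work surface. World frame = base frame: x ahead of the robot, y to its left, z up, the work surface at z = 0. Lengths are in mm, angles in rad, forces in N, time in s.
With the tool pointing down it reaches from about 350 to 975 mm from the base axis. Payload 7.1 kg.
Tool frame: the origin (TCP) lies midway between the tips of the shut fingers; the grasp point (between the pads) lies 19 mm behind it (ctrl.grasp_offset is the distance from the TCP to the grasp point, in mm); z points along the fingers, y is the line along which they close (so a half turn about z gives the same grasp; the last joint's range is limited). The gripper opens to 88 mm and grips with 3 to 60 N. Pads are 20 mm wide; open, the fingers measure 115 mm over their backs; the gripper's body (75 mm by 178 mm) begins 61 mm behind the grasp point.
Start: joints at [-1.193, 0.423, 1.63, -0, 1.089, -0.019], TCP at [241.559, -576.415, 222.675] pointing down, gripper open.
Joint ranges: [-3, 3], [-0.9, 2.11], [0.09, 2.58], [-1.31, 4.45], [0.11, 2.69], [-2.54, 2.54]. Speed limits (rad/s): [2.39, 2.39, 3.01, 3.14, 3.14, 3.14].

INTERFACE

Orientations are given as a rotation vector (axis times angle).
In Python, from workcell import ctrl gives the robot as it stands. The module is installed in compiled form; this text tells all that it offers.
- The arm moves only by the tool servo_tool, never from a script. Its argument "rows" is a list of rows, each a list of 7 numbers: the turn, a rotation vector about the tool's x, y, z as a fraction of full scale, then the shift along the tool's x, y, z as a fraction of full scale, then the finger opening in mm, from 0 to 87.8. A call has 1 to 10 rows; each row is the pose to reach, as a shift and turn from the pose commanded when the call began, along the tool's axes at that moment; what a row does not reach only later rows make up. Full scale, the value 1, is 20 cm for a shift and 1.5 rad for a turn. A row lasts 1/8 s, in which the tool goes at most 62.5 mm and 10.7 degrees, less where a joint would pass 70% of its speed; a pose out of reach is approached as far as the arm can. A call with a number of a shift or a turn outside -1 to 1 is refused whole. A call with a gripper value outside its range is refused whole. The fingers move at their own pace and stop on an object; the grip force is fixed at half the most. Time passes only in rows, so rows that repeat a pose let the fingers close. It gives the time, the measured TCP pose, the force, the opening and the grip force at its end, in the units of the state.
- ctrl.get_obs(): the state, without advancing time (a new reading comes with each control period).
- ctrl.get_image(name): name is "scene" or "top" or "wrist"; returns (picture, depth): 480x640x3 uint8, red, green, blue; 480x640 float32, mm along the optical axis (not along the pixel's ray), 0 where there is no reading.
- ctrl.camera_info(name): a dict with "intrinsics" (3x3 intrinsics, pixels), "R" (3x3) and "t" (3): a world point X has camera coordinates R X + t. Camera axes: x right, y down, z forward; pixel columns grow to the right and rows downward; lengths in mm; the calibration is good to about 2 mm. A picture is of the moment at which its call begins: read the wrist's pose just before it. camera_info takes no time and is no camera call; for the wrist camera it gives the pose at the moment of the call.
- ctrl.close_job(): hands the job in; it is judged then, once.
The state is a dict: "t": time; "qpos": joint angles; "qvel": joint speeds; "joint_torque": joint torques, N m; "ee_pos": TCP position; "orientation": TCP orientation; "ft_force": force on the tool from outside, world axes, zero at the start; "moment": the same for the moment, N m; "width": finger opening in mm; "grasp_force": force on a finger pad.
Only numpy, scipy, OpenCV 4.12 (cv2) and the standard library are available. Lean on these libraries where they do the work, as an engineer would, in place of code of your own. Each camera call takes 0.05 s, during which the arm holds its last target. There are 200 camera calls.

## Working session

There is one attempt and no reset: what is moved stays moved. The work goes in short steps, Python scripts to look and compute and a tool call to move; the robot and the scene stay as the last step left them, time stands still between calls to the robot, and variables do not carry over. Pictures are saved under pics/ and viewed, at most 10 in all, crops included, and the job is handed in when it is done.

Besides the shell and the picture viewer there is one more tool, called after "Request:" as name(argument=value, ...) on one line, values as JSON. servo_tool: Moves the arm, as the interface text tells. Its arguments: {"type":"object","properties":{"rows":{"type":"array","items":{"type":"array","items":{"type":"number"}}}},"required":["rows"]}

```bash
mkdir -p pics; cat > h.py <<'E'
import numpy as np, cv2, json
from scipy.spatial.transform import Rotation as Ro
from workcell import ctrl
def grab(n,tag):
    ci=ctrl.camera_info(n); im,d=ctrl.get_image(n)
    cv2.imwrite(f'pics/{tag}.png',im[:,:,::-1]); np.savez(f'{tag}.npz',im=im,d=d,K=ci['intrinsics'],R=ci['R'],t=ci['t'])
def load(tag):
    z=np.load(f'{tag}.npz'); return z['im'],z['d'],z['K'],z['R'],z['t']
def pts(tag):
    im,d,K,R,t=load(tag); v,u=np.mgrid[:480,:640]
    c=np.stack([(u-K[0,2])/K[0,0]*d,(v-K[1,2])/K[1,1]*d,d],-1)
    w=(c-t)@R; w[d==0]=np.nan; return w
def ray(tag,u,v,z):
    im,d,K,R,t=load(tag); r=R.T@np.linalg.solve(K,[u,v,1]); o=-R.T@t
    return o+r*(z-o[2])/r[2]
def tool(target,R_target=None):
    o=ctrl.get_obs(); R0=Ro.from_rotvec(o['orientation'])
    s=R0.inv().apply(np.array(target)-o['ee_pos'])/200
    r=(R0.inv()*R_target).as_rotvec()/1.5 if R_target is not None else 0
    return np.round(s,3),np.round(r,3)
E
python3 - <<'E'
from h import *
for n in('scene','top'): grab(n,n+'0'); print(n,*[np.round(x,2).tolist() for x in load(n+'0')[2:]])
o=ctrl.get_obs(); print(o['t'],o['orientation'],Ro.from_rotvec(o['orientation']).as_matrix().round(3),ctrl.grasp_offset)
E
```

```text
scene [[442.35, 0.0, 319.8], [0.0, 442.35, 232.5], [0.0, 0.0, 1.0]] [[0.78, 0.62, 0.02], [0.36, -0.43, -0.83], [-0.51, 0.65, -0.56]] [-433.74, -110.77, 1418.27]
top [[559.18, 0.0, 322.55], [0.0, 559.18, 241.99], [0.0, 0.0, 1.0]] [[-0.0, -1.0, 0.03], [-1.0, -0.0, -0.07], [0.07, -0.03, -1.0]] [-24.18, 571.41, 1367.45]
0.1 [-3.07868097e+00 -6.18940003e-01  3.85814884e-04] [[ 0.922  0.386 -0.   ]
 [ 0.386 -0.922  0.001]
 [ 0.    -0.001 -1.   ]] 18.700000000000003
```

View pics/top0.png

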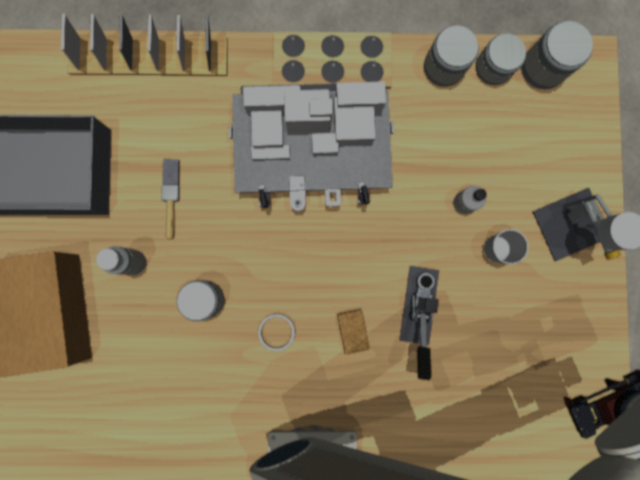

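View pics/scene0.png

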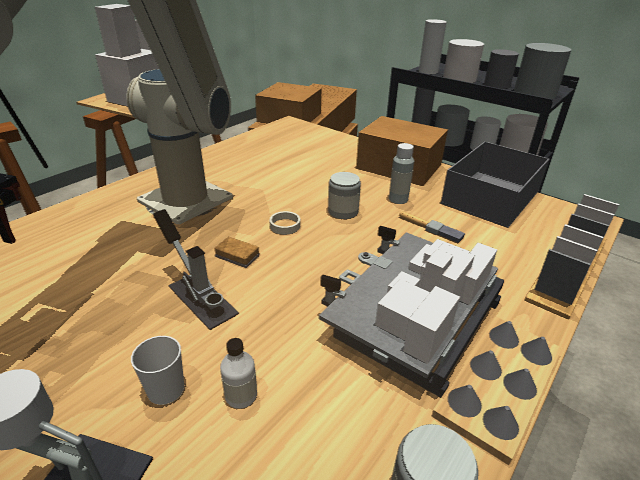

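The top view shows the stand's knobs at (264,197) and (364,194), the lug at (297,195) and the tab at (333,197). The jack has its saddle at (426,281), its column near (426,305) and its handle grip at (424,362). In the scene view the jack stands clear, with nothing close to it.

```bash
python3 - <<'E'
from h import *
im,d,K,R,t=load('top0'); w=pts('top0')
def blob(name,box,z0,z1,dark=None):
    x0,x1,y0,y1=box; m=np.zeros((480,640),bool); m[y0:y1,x0:x1]=1
    m&=(w[...,2]>z0)&(w[...,2]<z1)
    if dark: m&=im.max(-1)<dark
    p=w[m]; c=p.mean(0); uv=np.argwhere(m).mean(0)[::-1]
    e,V=np.linalg.eigh(np.cov(p[:,:2].T)); 
    print(name,m.sum(),c.round(1),'uv',uv.round(1),'ang',round(float(np.arctan2(V[1,1],V[0,1])),3),'sd',np.sqrt(e).round(1)); return m
blob('kL',(250,280,178,215),95,125)
blob('kR',(350,380,178,215),95,125)
blob('lug',(286,310,195,215),60,95)
blob('boss',(286,310,195,215),78.5,95)
blob('tab',(322,345,193,212),60,95)
blob('column',(405,445,265,330),125,155)
blob('handle',(410,440,335,385),90,200)
m=blob('base',(395,445,255,350),-2,12,70)
b=cv2.minAreaRect(np.argwhere(m)[:,::-1].astype(np.float32)); print(b,[ray('top0',u,v,6).round(0)[:2] for u,v in cv2.boxPoints(b)])
# board
m=(w[...,2]>68)&(w[...,2]<82); m[:,:220]=0;m[:,400:]=0;m[:80]=0;m[193:]=0
ps=[]
for u in range(238,388,4):
    if 255<u<275 or 285<u<310 or 322<u<345 or 352<u<374: continue
    mm=np.where((w[170:200,u,2]>68))[0]
    if len(mm): ps.append(ray('top0',u,170+mm.max()+.5,76)[:2])
ps=np.array(ps); k=np.polyfit(ps[:,1],ps[:,0],1); print('edge x=',k, 'std',(ps[:,0]-np.polyval(k,ps[:,1])).std())
r=np.where(m[130:180].any(0))[0]; print('sides',[ray('top0',u,155,76).round(0) for u in (r.min(),r.max())])
E
```

```text
kL 114 [668.4 116.5 111.8] uv [262.9 197.6] ang -2.934 sd [ 4.1 12.7]
kR 115 [ 677.3 -120.9  111.7] uv [364.8 194. ] ang -2.877 sd [ 3.8 12.6]
lug 204 [665.2  37.8  73.1] uv [297.1 201.4] ang -2.517 sd [ 9.7 10.1]
boss 21 [662.   37.2  80.4] uv [297.3 202.3] ang 1.761 sd [4.4 4.7]
tab 134 [670.6 -46.8  71. ] uv [332.4 199.4] ang 1.455 sd [ 8.5 12.1]
column 201 [ 421.5 -265.7  142.5] uv [431.  304.6] ang 2.982 sd [8.8 9.5]
handle 538 [ 299.5 -246.3  147.3] uv [423.6 359.8] ang 2.976 sd [ 8.5 23.4]
base 711 [ 382.2 -248.2    5.3] uv [412.2 318.1] ang 3.062 sd [17.4 44.6]
((418.11212158203125, 308.15057373046875), (28.211706161499023, 72.37545776367188), 8.32564926147461) [array([ 324., -214.]), array([ 501., -243.]), array([ 491., -313.]), array([ 313., -284.])]
edge x= [-3.65936715e-02  6.94109808e+02] std 0.7821062915480159
sides [array([776., 201.,  76.]), array([ 778., -193.,   76.])]
```

```bash
python3 - <<'E'
from h import *
w=pts('top0')
for n,c in(('kL',(668.4,116.5)),('kR',(677.3,-120.9))):
    d=np.hypot(w[...,0]-c[0],w[...,1]-c[1])
    for r in(80,90,100,110,130): print(n,r,np.nanmax(w[...,2][d<r]).round(0),end=' ')
ci=ctrl.camera_info('wrist'); o=ctrl.get_obs(); R0=Ro.from_rotvec(o['orientation'])
print('cam in tool',R0.inv().apply(-ci['R'].T@ci['t']-o['ee_pos']).round(0),'axis',R0.inv().apply(ci['R'][2]).round(2))
def yaw(a): # tool y at world angle a, z down
    y=np.array([np.cos(a),np.sin(a),0]); z=np.array([0,0,-1]); return Ro.from_matrix(np.c_[np.cross(y,z),y,z])
print(tool((640,0,300),yaw(-1.36)))
E
```

```text
kL 80 121.0 kL 90 121.0 kL 100 121.0 kL 110 121.0 kL 130 131.0 kR 80 120.0 kR 90 120.0 kR 100 120.0 kR 110 120.0 kR 130 141.0 cam in tool [  67.   -1. -161.] axis [-0.25 -0.    0.97]
(array([ 2.951, -1.886, -0.387]), array([-0.001,  0.   ,  0.124]))
```

Request:
servo_tool(rows=[[0,0,0,0.984,-0.629,-0.13,87],[0,0,0,0.984,-0.629,-0.13,87],[0,0,0,0.984,-0.629,-0.13,60],[0,0,0,0.984,-0.629,-0.13,60]])

```text
t: 0.6
ee_pos: [375.3, -382.2, 248.7]
orientation: [-3.079, -0.62, 0.0]
ft_force: [0.5, 0.2, 0.5]
width: 70.4
grasp_force: 0.0
```

Request:
servo_tool(rows=[[0,0,0,0.984,-0.629,-0.13,60],[0,0,0,0.984,-0.629,-0.13,60],[0,0,0,0.984,-0.629,-0.13,60],[0,0,0,0.984,-0.629,-0.13,60]])

```text
t: 1.1
ee_pos: [508.3, -190.0, 274.8]
orientation: [-3.079, -0.621, -0.0]
ft_force: [0.7, -0.1, -0.5]
width: 60.4
grasp_force: 0.0
```

Request:
servo_tool(rows=[[0,0,0.124,0.984,-0.629,-0.13,60],[0,0,0.124,0.984,-0.629,-0.13,60],[0,0,0.124,0.984,-0.629,-0.13,60],[0,0,0.124,0.984,-0.629,-0.13,60],[0,0,0.124,0.984,-0.629,-0.13,60],[0,0,0.124,0.984,-0.629,-0.13,60],[0,0,0.124,0.984,-0.629,-0.13,60]])

```text
t: 1.98
ee_pos: [639.4, -1.4, 300.4]
orientation: [3.124, 0.328, -0.002]
ft_force: [-0.4, 0.4, -0.3]
width: 59.9
grasp_force: 0.0
```

```bash
python3 - <<'E'
from h import *
o=ctrl.get_obs(); print(o['t'],o['ee_pos'],o['qpos']); grab('wrist','w1')
E
```

```text
1.975 [639.38203269  -1.40893332 300.36741904] [-2.07194886e-02  3.71124332e-01  1.52209128e+00 -2.10733688e-04
  1.24934228e+00  1.34074425e+00]
```

View pics/w1.png

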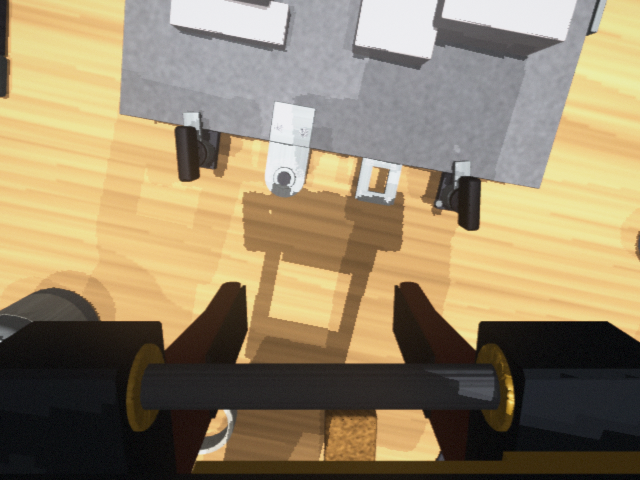

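The wrist view shows the left knob bar at (188,153), the right bar at (468,203), the lug boss at (284,178) and the square tab at (380,180).

```bash
cat >> h.py <<'E'
def yaw(a):
    y=np.array([np.cos(a),np.sin(a),0]); z=np.array([0,0,-1]); return Ro.from_matrix(np.c_[np.cross(y,z),y,z])
def knob(tag,box):
    w=pts(tag); x0,x1,y0,y1=box; m=np.zeros((480,640),bool); m[y0:y1,x0:x1]=1
    m&=(w[...,2]>112)&(w[...,2]<121)
    b=cv2.minAreaRect(w[m][:,:2].astype(np.float32)); p=w[m]
    e,V=np.linalg.eigh(np.cov(p[:,:2].T)); a=np.arctan2(V[1,1],V[0,1])
    return np.array(b[0]).round(1),np.round(b[1],1),round(float((a+np.pi/2)%np.pi-np.pi/2),3),m.sum()
E
python3 - <<'E'
from h import *
print(knob('w1',(165,225,110,195))); print(knob('w1',(430,500,150,240)))
w=pts('w1'); im=load('w1')[0]
print('rays116',ray('w1',188,153,116),ray('w1',468,203,116),'boss',ray('w1',284,178,81),w[178,284])
m=np.zeros((480,640),bool);m[160:200,262:310]=1;m&=(w[...,2]>79)&(w[...,2]<90);print(m.sum(),w[m].mean(0), cv2.minEnclosingCircle(w[m][:,:2].astype(np.float32)))
# edge
ps=[]
for u in list(range(130,170,4))+list(range(225,262,4))+list(range(320,350,4))+list(range(410,430,4))+list(range(490,535,4)):
    c=np.where(w[60:230,u,2]>68)[0]; ps.append(ray('w1',u,60+c.max()+.5,76)[:2])
ps=np.array(ps);k=np.polyfit(ps[:,1],ps[:,0],1);print(k,(ps[:,0]-np.polyval(k,ps[:,1])).std())
E
```

```text
(array([667.7, 117.4]), array([43.3, 12.4]), 0.217, np.int64(798))
(array([ 676.7, -121.7]), array([43.7, 12. ]), 0.268, np.int64(732))
rays116 [669.57551113 112.91753452 116.        ] [ 677.42765886 -116.63562925  116.        ] boss [662.08965994  36.70296046  81.        ] [662.12614841  36.68309152  81.32145459]
138 [661.81080193  37.36455104  80.53374607] ((661.6175537109375, 37.33327102661133), 5.9597859382629395)
[-3.74837239e-02  6.93092410e+02] 0.2393228007594456
```

```bash
python3 - <<'E'
from h import *
print(tool((676.7,-121.7,150),yaw(.268-np.pi/2)),tool((676.7,-121.7,92),yaw(.268-np.pi/2)))
E
```

```text
(array([0.058, 0.627, 0.753]), array([-0.   ,  0.   , -0.039])) (array([0.058, 0.627, 1.043]), array([-0.   ,  0.   , -0.039]))
```

Request:
servo_tool(rows=[[0,0,-0.039,0.058,0.627,0.753,45],[0,0,-0.039,0.058,0.627,0.753,45],[0,0,-0.039,0.058,0.627,0.753,45],[0,0,-0.039,0.058,0.627,0.753,45],[0,0,-0.039,0.058,0.627,0.753,45]])

```text
t: 2.65
ee_pos: [677.5, -121.1, 150.3]
orientation: [-3.113, -0.419, 0.001]
ft_force: [0.1, 1.1, 0.2]
width: 44.7
grasp_force: 0.0
```

Request:
servo_tool(rows=[[0,0,0,0,0,0.15,45],[0,0,0,0,0,0.29,45],[0,0,0,0,0,0.29,45],[0,0,0,0,0,0.29,5],[0,0,0,0,0,0.29,5],[0,0,0,0,0,0.29,5],[0,0,0,0,0,0.29,5]])

```text
t: 3.52
ee_pos: [679.0, -122.4, 93.2]
orientation: [3.109, 0.422, 0.004]
ft_force: [0.8, -7.5, 3.2]
width: 11.7
grasp_force: 30.0
```

Request:
servo_tool(rows=[[0,0,-0.1,0,0,0,5],[0,0,-0.2,0,0,0,5],[0,0,-0.3,0,0,0,5],[0,0,-0.4,0,0,0,5],[0,0,-0.5,0,0,0,5],[0,0,-0.6,0,0,0,5],[0,0,-0.7,0,0,0,5],[0,0,-0.78,0,0,0,5],[0,0,-0.84,0,0,0,5],[0,0,-0.84,0,0,0,5]])

```text
t: 4.78
ee_pos: [678.1, -121.6, 93.2]
orientation: [2.267, 2.173, -0.0]
ft_force: [-1.4, -4.4, 5.0]
width: 12.1
grasp_force: 30.5
```

```bash
python3 - <<'E'
from h import *
o=ctrl.get_obs(); m=Ro.from_rotvec(o['orientation']).as_matrix(); print(o['ee_pos'],o['moment'],o['ft_force'],'rel knob',np.arctan2(m[1,1],m[0,1])+np.pi/2-.0375)
E
```

```text
[ 678.08054463 -121.63744292   93.15856385] [-0.84524612  0.3624845  -0.67836908] [-1.41061029 -4.37851374  5.03617703] rel knob 1.4908327045597767
```

Request:
servo_tool(rows=[[0,0,0.02,0,0,0,45],[0,0,0.02,0,0,0,45],[0,0,0.02,0,0,0,45],[0,0,0.02,0,0,-0.15,45],[0,0,0.02,0,0,-0.3,45]])

```text
t: 5.4
ee_pos: [677.1, -120.0, 151.8]
orientation: [-2.298, -2.14, 0.002]
ft_force: [0.2, 0.2, 0.7]
width: 45.1
grasp_force: 0.0
```

```bash
python3 - <<'E'
from h import *
print(ctrl.get_obs()['t'],tool((667.7,117.4,150),yaw(.217-np.pi/2)),ctrl.get_obs()['width'])
E
```

```text
5.4 (array([ 1.18 , -0.131,  0.01 ]), array([-0.001,  0.001,  0.855])) 45.10525763777413
```

Request:
servo_tool(rows=[[0,0,0.1,0.25,-0.02,0.01,45],[0,0,0.2,0.5,-0.05,0.01,45],[0,0,0.3,0.75,-0.08,0.01,45],[0,0,0.4,1.0,-0.131,0.01,45],[0,0,0.5,1.0,-0.131,0.01,45],[0,0,0.6,1.0,-0.131,0.01,45],[0,0,0.7,1.0,-0.131,0.01,45],[0,0,0.8,1.0,-0.131,0.01,45],[0,0,0.855,1.0,-0.131,0.01,45],[0,0,0.855,1.0,-0.131,0.01,45]])

```text
t: 6.65
ee_pos: [665.6, 81.1, 149.6]
orientation: [-3.123, -0.342, 0.001]
ft_force: [0.0, -0.1, 0.0]
width: 45.3
grasp_force: 0.0
```

```bash
python3 - <<'E'
from h import *
print(ctrl.get_obs()['ee_pos'],tool((667.7,117.4,150),yaw(.217-np.pi/2)))
E
```

```text
[665.58491484  81.14177147 149.63431209] (array([ 0.05 , -0.175, -0.002]), array([-0.   ,  0.001,  0.001]))
```

Request:
servo_tool(rows=[[0,0,0,0.05,-0.175,0,45],[0,0,0,0.05,-0.175,0,45],[0,0,0,0.05,-0.175,0.15,45],[0,0,0,0.05,-0.175,0.285,45],[0,0,0,0.05,-0.175,0.285,45],[0,0,0,0.05,-0.175,0.285,5],[0,0,0,0.05,-0.175,0.285,5],[0,0,0,0.05,-0.175,0.285,5],[0,0,0,0.05,-0.175,0.285,5]])

```text
t: 7.78
ee_pos: [668.7, 117.0, 93.9]
orientation: [3.122, 0.34, 0.002]
ft_force: [1.1, -0.8, 1.9]
width: 12.0
grasp_force: 30.0
```

Request:
servo_tool(rows=[[0,0,-0.1,0,0,0,5],[0,0,-0.2,0,0,0,5],[0,0,-0.3,0,0,0,5],[0,0,-0.4,0,0,0,5],[0,0,-0.5,0,0,0,5],[0,0,-0.6,0,0,0,5],[0,0,-0.7,0,0,0,5],[0,0,-0.8,0,0,0,5],[0,0,-0.87,0,0,0,5],[0,0,-0.87,0,0,0,5]])

```text
t: 9.02
ee_pos: [668.9, 116.8, 93.9]
orientation: [2.276, 2.163, 0.002]
ft_force: [0.5, -3.9, 5.4]
width: 12.1
grasp_force: 30.3
```

```bash
python3 - <<'E'
from h import *
o=ctrl.get_obs(); m=Ro.from_rotvec(o['orientation']).as_matrix(); print(o['ee_pos'],o['moment'],o['ft_force'],'rel knob',np.arctan2(m[1,1],m[0,1])+np.pi/2-.0375)
E
```

```text
[668.94660211 116.83896407  93.88491452] [-0.74950684 -0.10863262 -0.60197957] [ 0.50266149 -3.93503543  5.3884702 ] rel knob 1.482291454775436
```

Request:
servo_tool(rows=[[0,0,0.02,0,0,0,45],[0,0,0.02,0,0,0,45],[0,0,0.02,0,0,0,45],[0,0,0.02,0,0,-0.15,45],[0,0,0.02,0,0,-0.4,45],[0,0,0.02,0,0,-0.7,45],[0,0,0.02,0,0,-0.95,60],[0,0,0.02,0,0,-0.95,60]])

```text
t: 10.02
ee_pos: [670.6, 117.9, 288.3]
orientation: [2.304, 2.129, 0.012]
ft_force: [0.3, -0.8, -0.6]
width: 59.0
grasp_force: 0.0
```

```bash
python3 - <<'E'
from h import *
print(ctrl.get_obs()['ee_pos'],tool((421.5,-265.7,280),yaw(-.16-np.pi/2)))
grab('top','top1')
print(knob('top1',(245,285,175,220)),knob('top1',(345,385,175,220)))
E
```

```text
[670.55249521 117.88271196 288.32300911] (array([-2.01 , -1.09 ,  0.028]), array([ 0.003, -0.006,  1.101]))
(array([668.4, 103.3]), array([11.8,  7.2]), 0.238, np.int64(18)) (array([ 678.1, -121. ]), array([42.1, 11.6]), 1.497, np.int64(73))
```

Request:
servo_tool(rows=[[0,0,0,-1,-0.545,0.02,60],[0,0,0,-1,-0.545,0.02,60],[0,0,0,-1,-0.545,0.02,70],[0,0,0,-1,-0.545,0.02,70]])

```text
t: 10.58
ee_pos: [540.8, -75.0, 276.8]
orientation: [-2.306, -2.129, 0.004]
ft_force: [0.5, -0.5, -0.1]
width: 69.4
grasp_force: 0.0
```

Request:
servo_tool(rows=[[0,0,1,-1,-0.545,0,70],[0,0,1,-1,-0.545,0,70],[0,0,1,-1,-0.545,0,70],[0,0,1,-1,-0.545,0,70],[0,0,1,-1,-0.545,0,70],[0,0,1,-1,-0.545,0,70],[0,0,1,-1,-0.545,0,70],[0,0,1,-1,-0.545,0,70],[0,0,1,-1,-0.545,0,70]])

```text
t: 11.7
ee_pos: [418.4, -263.6, 277.3]
orientation: [-3.14, 0.01, 0.004]
ft_force: [0.8, 0.4, -0.2]
width: 69.9
grasp_force: 0.0
```

```bash
python3 - <<'E'
from h import *
o=ctrl.get_obs();print(o['t'],o['ee_pos'],tool((421.5,-265.7,280),yaw(-.16-np.pi/2)))
grab('wrist','w2'); grab('top','top2')
print(knob('top2',(245,285,175,220)),knob('top2',(345,385,175,220)))
E
```

```text
11.7 [ 418.44884059 -263.57880151  277.3495417 ] (array([ 0.015,  0.01 , -0.013]), array([-0.001,  0.002,  0.102]))
(array([669.5, 118.5]), array([41. , 12.2]), 1.5, np.int64(77)) (array([ 678.4, -121.7]), array([42.2, 12.2]), 1.47, np.int64(69))
```

View pics/w2.png

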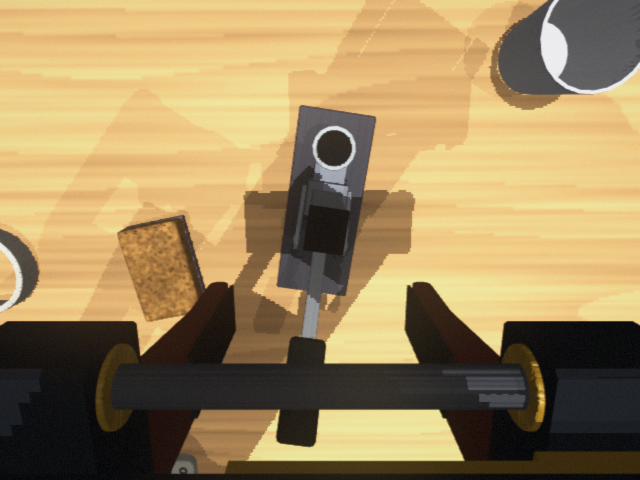

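The wrist view over the jack shows the saddle ring at (334,148), the column top at (327,229), and the handle grip at (301,390). Both knobs measure fully open.

```bash
python3 - <<'E'
from h import *
w=pts('w2'); 
def reg(box,z0,z1):
    x0,x1,y0,y1=box; m=np.zeros((480,640),bool); m[y0:y1,x0:x1]=1; m&=(w[...,2]>z0)&(w[...,2]<z1); return w[m]
c=reg((280,370,180,270),138,150); b=cv2.minAreaRect(c[:,:2].astype(np.float32)); print('col',b,len(c))
s=reg((300,370,120,175),42,50); (sx,sy),r=cv2.minEnclosingCircle(s[:,:2].astype(np.float32)); print('saddle',sx,sy,r)
g=reg((260,340,335,450),80,220); e,V=np.linalg.eigh(np.cov(g[:,:2].T)); print('h',g.mean(0),np.arctan(V[1,1]/V[0,1]))
cx,cy=b[0]; a=np.arctan2(sy-cy,sx-cx); print('yaw',a,np.hypot(sy-cy,sx-cx))
print(tool((cx,cy,160),yaw(-.16-np.pi/2)))
E
```

```text
col ((419.29925537109375, -267.037353515625), (28.961790084838867, 33.42682647705078), 81.37972259521484) 1850
saddle 473.5781555175781 -275.3801574707031 19.905744552612305
h [ 293.47340377 -247.55987169  152.81249281] -0.14035061608670288
yaw -0.15250901648970458 54.91631250316147
(array([0.004, 0.017, 0.59 ]), array([-0.001,  0.001,  0.104]))
```

Request:
servo_tool(rows=[[0,0,0.1,0.004,0.017,0.3,70],[0,0,0.1,0.004,0.017,0.58,70],[0,0,0.1,0.004,0.017,0.75,70],[0,0,0.1,0.004,0.017,0.88,70],[0,0,0.1,0.004,0.017,0.88,70],[0,0,0.1,0.004,0.017,0.88,10],[0,0,0.1,0.004,0.017,0.88,10],[0,0,0.1,0.004,0.017,0.88,10],[0,0,0.1,0.004,0.017,0.88,10]])

```text
t: 12.92
ee_pos: [420.3, -267.8, 103.6]
orientation: [3.131, -0.248, 0.001]
ft_force: [-0.0, 0.5, 0.5]
width: 33.2
grasp_force: 0.0
```

Request:
servo_tool(rows=[[0,0,0,0,0,0,10],[0,0,0,0,0,-0.05,10],[0,0,0,0,0,-0.15,10],[0,0,0,0,0,-0.25,10],[0,0,0,0,0,-0.25,10]])

```text
t: 13.55
ee_pos: [420.6, -267.9, 154.0]
orientation: [3.131, -0.248, 0.003]
ft_force: [0.8, -0.5, -8.7]
width: 25.9
grasp_force: 30.0
```

```bash
python3 - <<'E'
from h import *
L=np.array([661.3,37.4]); a=.0375
o=ctrl.get_obs(); m=Ro.from_rotvec(o['orientation']).as_matrix(); print(o['ee_pos'],o['ft_force'],o['grasp_force'],np.arctan2(m[1,1],m[0,1])+np.pi/2)
col=L-55*np.array([np.cos(a),np.sin(a)]); print('col',col)
p=L-125*np.array([np.cos(a),np.sin(a)]); print(p,tool((*p,152),yaw(a-np.pi/2)))
grab('scene','s2')
E
```

```text
[ 420.55866509 -267.91133044  154.01000803] [ 0.75421276 -0.45918396 -8.72494762] 29.98677223920822 -0.15828625436489796
col [606.33866734  35.33798336]
[536.38788033  32.71359856] (array([ 0.335, -1.576,  0.009]), array([ 0.001, -0.001, -0.131]))
```

View pics/s2.png

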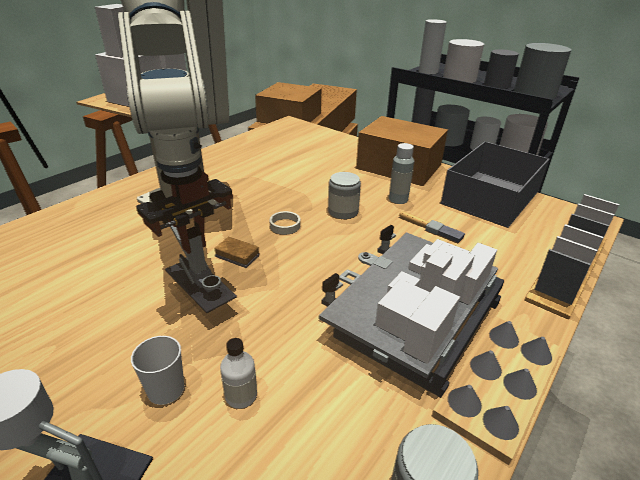

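Request:
servo_tool(rows=[[0,0,0,0.04,-0.18,0,10],[0,0,0,0.08,-0.38,0,10],[0,0,0,0.13,-0.6,0,10],[0,0,0,0.17,-0.79,0,10]])

```text
t: 14.1
ee_pos: [478.0, -115.3, 151.8]
orientation: [-3.131, 0.248, 0.003]
ft_force: [-0.5, -0.1, -8.9]
width: 26.0
grasp_force: 30.0
```

Request:
servo_tool(rows=[[0,0,-0.03,0.04,-0.2,0,10],[0,0,-0.06,0.08,-0.4,0,10],[0,0,-0.1,0.13,-0.6,0,10],[0,0,-0.13,0.165,-0.74,0,10],[0,0,-0.13,0.165,-0.79,0,10],[0,0,-0.13,0.165,-0.79,0,10],[0,0,-0.13,0.165,-0.79,0,10]])

```text
t: 14.98
ee_pos: [535.1, 33.0, 152.5]
orientation: [3.141, 0.056, -0.002]
ft_force: [-0.1, -0.0, -9.0]
width: 25.7
grasp_force: 30.0
```

```bash
python3 - <<'E'
from h import *
o=ctrl.get_obs(); m=Ro.from_rotvec(o['orientation']).as_matrix(); print(o['ee_pos'],np.arctan2(m[1,1],m[0,1])+np.pi/2)
grab('wrist','w3')
E
```

```text
[535.14968406  33.02089329 152.53861411] 0.035916810006756617
```

View pics/w3.png

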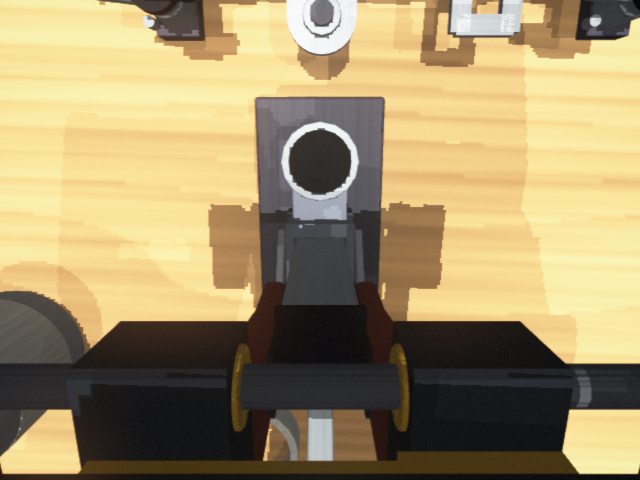

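The wrist view shows the jack held, with its saddle ring at (320,160), in line with the lug boss at (321,12) ahead of it.

```bash
python3 - <<'E'
from h import *
w=pts('w3')
m=np.zeros((480,640),bool); m[115:205,275:365]=1; m&=(w[...,2]>88)&(w[...,2]<105); s=w[m]
(sx,sy),r=cv2.minEnclosingCircle(s[:,:2].astype(np.float32)); print('saddle',sx,sy,r,s[:,2].mean())
b=w[105:200,262:378].reshape(-1,3); b=b[(b[:,2]>40)&(b[:,2]<75)]; k=np.linalg.lstsq(np.c_[b[:,:2]-b[:,:2].mean(0),np.ones(len(b))],b[:,2],rcond=None)[0]; print('base plane',k)
print('bossray',ray('w3',321,12,81)); 
m=np.zeros((480,640),bool); m[0:30,300:342]=1; m&=(w[...,2]>79)&(w[...,2]<90); print(m.sum(),w[m].mean(0))
o=ctrl.get_obs()['ee_pos']; print('saddle-tcp',sx-o[0],sy-o[1])
E
```

```text
saddle 587.8312377929688 34.13119125366211 21.807220458984375 94.33766688412594
base plane [-2.53608380e-03 -2.13480705e-04  5.41826068e+01]
bossray [661.16638031  37.39868123  81.        ]
489 [661.4157334   37.24248731  80.42682317]
saddle-tcp 52.452750873578566 1.2141542435412376
```

```bash
python3 - <<'E'
from h import *
im=load('w3')[0]; g=im.max(-1); m=np.zeros_like(g); m[110:208,272:368]=g[110:208,272:368]
w=pts('w3'); mm=(m>0)&(w[...,2]>88)&(w[...,2]<105)&(g>150)
c=np.argwhere(mm)[:,::-1].astype(np.float32); c=c[c[:,1]<185]
h=cv2.convexHull(c); e=cv2.fitEllipse(h); print(e); p=ray('w3',*e[0],94.5); print(p)
o=ctrl.get_obs()['ee_pos']; d=p-o; print('off',d, 'tcp target', np.array([661.3,37.3])-d[:2])
t=np.array([661.3,37.3])-d[:2]; print(tool((*t,108),yaw(.0375-np.pi/2)))
E
```

```text
((319.5044860839844, 160.42483520507812), (77.29400634765625, 77.63017272949219), 166.94198608398438)
[589.80143821  35.5784756   94.5       ]
off [ 54.42295129   2.66143859 -58.2222376 ] tcp target [606.87704871  34.63856141]
(array([0.358, 0.004, 0.223]), array([ 0.   ,  0.001, -0.001]))
```

Request:
servo_tool(rows=[[0,0,0,0,0,0.1,10],[0,0,0,0,0,0.2,10],[0,0,0,0,0,0.22,10],[0,0,0,0.1,0.001,0.22,10],[0,0,0,0.2,0.002,0.22,10],[0,0,0,0.3,0.003,0.22,10],[0,0,0,0.358,0.004,0.22,10],[0,0,0,0.358,0.004,0.22,10],[0,0,0,0.358,0.004,0.22,10]])

```text
t: 16.15
ee_pos: [606.5, 35.6, 108.9]
orientation: [3.141, 0.058, -0.003]
ft_force: [-0.0, -0.5, -8.4]
width: 26.1
grasp_force: 30.0
```

```bash
python3 - <<'E'
from h import *
o=ctrl.get_obs(); print(o['ee_pos'],tool((606.9,34.6,103.5),yaw(.0375-np.pi/2)))
grab('wrist','w4'); w=pts('w4'); b=w[100:200].reshape(-1,3)
m=np.zeros((480,640),bool); m[0:260,230:420]=1; m&=(w[...,2]>79.3)&(w[...,2]<88); print(m.sum(),w[m].mean(0) if m.any() else 0)
E
```

```text
[606.48556561  35.555825   108.88313859] (array([0.002, 0.005, 0.027]), array([-0.   ,  0.001, -0.001]))
866 [649.532259    37.11852114  81.50868138]
```

View pics/w4.png

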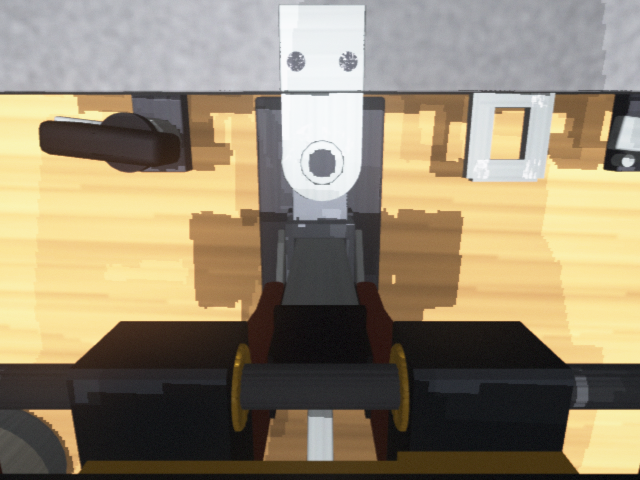

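The lug boss is at (322,163), directly over the hidden saddle; the left knob bar is turned fully along the edge.

```bash
python3 - <<'E'
from h import *
o=ctrl.get_obs()
print(o['t'],'boss',ray('w4',322,162.5,81),'saddle',ray('w4',319.5,160.4,46+5.1), 'cmp tcp',o['ee_pos'])
E
```

```text
16.2 boss [662.0289041   37.06795107  81.        ] saddle [661.14219703  38.16280887  51.1       ] cmp tcp [606.48948194  35.6122476  108.88497404]
```

Request:
servo_tool(rows=[[0,0,0,0.003,0.005,0.01,10],[0,0,0,0.003,0.005,0.02,10],[0,0,0,0.003,0.005,0.026,10],[0,0,0,0.003,0.005,0.03,10],[0,0,0,0.003,0.005,0.03,10]])

```text
t: 16.82
ee_pos: [607.9, 34.7, 103.7]
orientation: [3.141, 0.058, -0.001]
ft_force: [-4.7, 0.2, 2.3]
width: 26.0
grasp_force: 30.0
```

Request:
servo_tool(rows=[[0,0,0,0,0,0,60],[0,0,0,0,0,0,60],[0,0,0,0,0,0,60],[0,0,0,0,0,0,60],[0,0,0,0,0,-0.1,60],[0,0,0,0,0,-0.3,60],[0,0,0,0,0,-0.55,60],[0,0,0,0,0,-0.8,60],[0,0,0,0,0,-0.8,60]])

```text
t: 17.95
ee_pos: [611.0, 34.8, 269.3]
orientation: [-3.141, -0.058, -0.016]
ft_force: [-0.0, 0.5, -0.7]
width: 59.9
grasp_force: 0.0
```

```bash
python3 - <<'E'
from h import *
grab('wrist','w5')
w=pts('w5'); o=ctrl.get_obs()['ee_pos']; print(o)
m=(w[...,2]>138)&(w[...,2]<150)&(abs(w[...,0]-607)<30)&(abs(w[...,1]-35)<30); b=cv2.minAreaRect(w[m][:,:2].astype(np.float32)); print('col',b,m.sum())
n=(w[...,2]>79)&(w[...,2]<88)&(abs(w[...,0]-661)<14)&(abs(w[...,1]-37)<14); print('boss',w[n].mean(0),n.sum())
m=(w[...,2]>3)&(w[...,2]<10)&(abs(w[...,0]-607)<100)&(abs(w[...,1]-35)<50); b=cv2.minAreaRect(w[m][:,:2].astype(np.float32)); print('base',b,cv2.boxPoints(b).round(0).tolist())
print(tool((457,29.6,230),yaw(.0375-np.pi/2)))
E
```

```text
[609.45999122  34.77574206 266.42901733]
col ((607.3034057617188, 35.46045684814453), (32.848480224609375, 29.048912048339844), 2.2537195682525635) 1917
boss [661.73631286  37.48505415  80.55343125] 170
base ((600.7249755859375, 35.32618713378906), (186.5135040283203, 75.98995208740234), 2.126187324523926) [[506.0, 70.0], [509.0, -6.0], [695.0, 1.0], [693.0, 77.0]]
(array([-0.764, -0.002,  0.178]), array([-0.   , -0.004, -0.   ]))
```

View pics/w5.png

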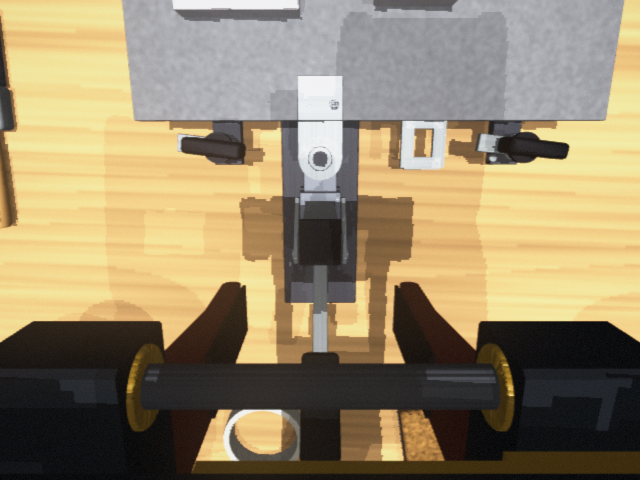

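The jack stands with its column at (320,228) and its saddle under the boss at (319,158). Measured, it is within about 1 mm. Both T-bars lie along the edge.

Request:
servo_tool(rows=[[0,0,0,-0.25,0,0.02,20],[0,0,0,-0.5,0,0.05,0],[0,0,0,-0.764,0,0.1,0],[0,0,0,-0.764,0,0.2,0],[0,0,0,-0.764,0,0.32,0],[0,0,0,-0.764,0,0.32,0]])

```text
t: 18.75
ee_pos: [453.4, 29.1, 197.2]
orientation: [3.141, 0.058, -0.008]
ft_force: [-0.7, -0.1, -0.1]
width: 3.4
grasp_force: 0.0
```

```bash
python3 - <<'E'
from h import *
o=ctrl.get_obs();print(o['t'],o['ee_pos'],o['ft_force'],o['width'],tool((457,29.6,69),yaw(.0375-np.pi/2)))
E
```

```text
18.75 [453.43844079  29.05319545 197.23672283] [-0.73782623 -0.12160426 -0.14515592] 3.390620534260549 (array([ 0.021, -0.002,  0.641]), array([-0.   ,  0.003, -0.   ]))
```

Request:
servo_tool(rows=[[0,0,0,0.175,0,0.0,0],[0,0,0,0.175,0,0.1,0],[0,0,0,0.175,0,0.18,0],[0,0,0,0.175,0,0.18,0]])

```text
t: 19.25
ee_pos: [489.2, 30.3, 162.0]
orientation: [3.141, 0.058, -0.005]
ft_force: [-0.2, 0.7, 0.1]
width: 0.6
grasp_force: 0.0
```

```bash
python3 - <<'E'
from h import *
o=ctrl.get_obs();print(o['t'],o['ee_pos'],o['ft_force'],o['width'])
for p in [(480,143.6),(472,132.6),(465.5,121),(460,108.5),(456,95.6),(453,82.4),(451,69)]: print(tool((p[0],35.5-.0375*(607-p[0]),p[1]))[0])
E
```

```text
19.25 [489.22961982  30.3306689  162.00770837] [-0.23894342  0.65257606  0.12956676] 0.6241145722271714
[-0.046 -0.004  0.092]
[-0.086 -0.004  0.147]
[-0.118 -0.004  0.205]
[-0.145 -0.004  0.268]
[-0.165 -0.004  0.333]
[-0.18  -0.004  0.399]
[-0.19  -0.004  0.466]
```

Request:
servo_tool(rows=[[0,0,0,0,-0.002,0.04,0],[0,0,0,-0.02,-0.004,0.065,0],[0,0,0,-0.046,-0.004,0.092,0],[0,0,0,-0.066,-0.004,0.12,0],[0,0,0,-0.086,-0.004,0.147,0],[0,0,0,-0.102,-0.004,0.176,0],[0,0,0,-0.118,-0.004,0.205,0],[0,0,0,-0.118,-0.004,0.205,0]])

```text
t: 20.25
ee_pos: [466.8, 30.3, 121.8]
orientation: [-3.141, -0.058, 0.0]
ft_force: [2.4, -0.4, 3.3]
width: 0.3
grasp_force: 1.9
```

```bash
python3 - <<'E'
from h import *
grab('scene','s3'); grab('top','top3')
w=pts('top3'); m=(w[...,2]>138)&(w[...,2]<150)&(abs(w[...,0]-607)<30)&(abs(w[...,1]-35)<30); print('col',w[m].mean(0) if m.any() else None,m.sum())
o=ctrl.get_obs();print(o['t'],o['ee_pos'],o['ft_force'])
E
```

```text
col [608.73848848  35.55634823 143.24439212] 177
20.35 [467.0390643   30.3344268  122.19050464] [ 1.8933698  -0.013553    3.74630908]
```

View pics/s3.png

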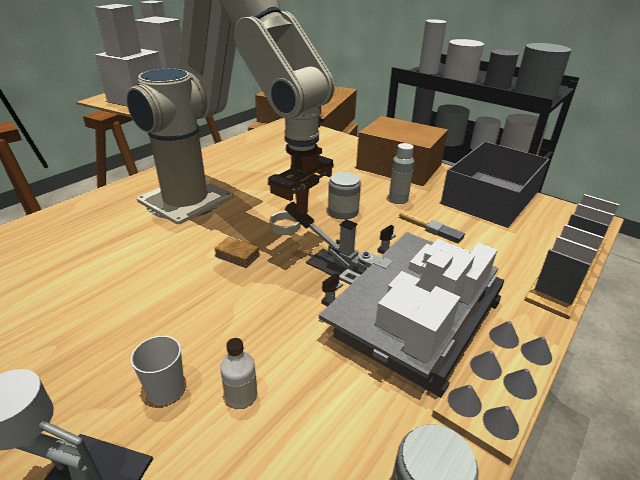

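The scene shows the fingers on the handle grip at (298,214), the handle partly down, and the jack upright under the lug. It has not shifted.

Request:
servo_tool(rows=[[0,0,0,-0.013,0,0.03,0],[0,0,0,-0.025,0,0.06,0],[0,0,0,-0.035,0,0.09,0],[0,0,0,-0.045,0,0.12,0],[0,0,0,-0.055,0,0.155,0],[0,0,0,-0.062,0,0.19,0],[0,0,0,-0.068,0,0.22,0],[0,0,0,-0.072,0,0.25,0],[0,0,0,-0.072,0,0.265,0],[0,0,0,-0.072,0,0.265,0]])

```text
t: 21.6
ee_pos: [452.5, 29.8, 69.1]
orientation: [-3.141, -0.058, 0.0]
ft_force: [-0.1, -0.3, 8.6]
width: 0.6
grasp_force: 4.0
```

```bash
python3 - <<'E'
from h import *
o=ctrl.get_obs();print(o['t'],o['ee_pos'],o['ft_force'])
grab('top','top4')
w=pts('top4'); m=(w[...,2]>138)&(w[...,2]<150)&(abs(w[...,0]-607)<30)&(abs(w[...,1]-35)<30); print('col',w[m].mean(0) if m.any() else None,m.sum())
m=(abs(w[...,0]-662)<9)&(abs(w[...,1]-37.5)<9); print('lug z',np.nanmax(w[m][:,2]),np.nanmedian(w[m][:,2]))
E
```

```text
21.6 [452.53973578  29.78897657  69.09876436] [-0.06188374 -0.32614686  8.61274423]
col [608.86275602  35.59465677 143.60912616] 178
lug z 108.36354906952783 100.01469305404484
```

Request:
servo_tool(rows=[[0,0,0,0,0,0.008,0],[0,0,0,0,0,0.015,0],[0,0,0,0,0,0.015,0],[0,0,0,0,0,0.015,0],[0,0,0,0,0,0.015,0]])

```text
t: 22.28
ee_pos: [452.5, 29.8, 67.5]
orientation: [3.141, 0.058, 0.0]
ft_force: [-7.2, -0.6, 29.2]
width: 0.8
grasp_force: 14.7
```

```bash
python3 - <<'E'
from h import *
o=ctrl.get_obs();print(o['t'],o['ee_pos'],o['ft_force'])
grab('scene','s4')
im=cv2.imread('pics/s4.png')[170:330,230:530]; cv2.imwrite('pics/s4c.png',cv2.resize(im,None,fx=2.5,fy=2.5))
E
```

```text
22.275 [452.50455059  29.79516406  67.52891502] [-7.18838251 -0.58329663 29.20873784]
```

View pics/s4c.png

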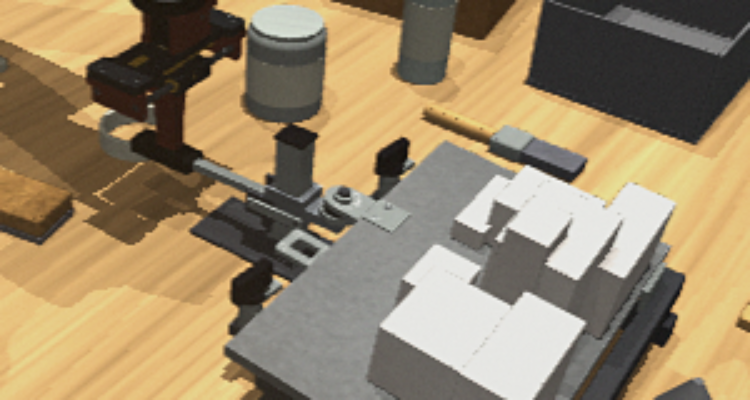

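The handle is at its stop (force jumped to 29 N) and the edge is raised; I'll ease the push so the jack doesn't rock.

Request:
servo_tool(rows=[[0,0,0,0,0,-0.011,0],[0,0,0,0,0,-0.011,0],[0,0,0,0,0,-0.011,0],[0,0,0,0,0,-0.011,0]])

```text
t: 22.82
ee_pos: [452.5, 29.8, 68.7]
orientation: [-3.141, -0.058, -0.0]
ft_force: [-1.8, -1.1, 12.3]
width: 0.2
grasp_force: 6.4
```

```bash
python3 - <<'E'
from h import *
o=ctrl.get_obs();print(o['t'],o['ee_pos'],o['ft_force'])
grab('top','top5')
w=pts('top5'); m=(w[...,2]>138)&(w[...,2]<150)&(abs(w[...,0]-607)<30)&(abs(w[...,1]-35)<30); print('col',w[m].mean(0) if m.any() else None,m.sum())
m=(abs(w[...,0]-662)<7)&(abs(w[...,1]-37.5)<7); print('lug z',np.nanmedian(w[m][:,2]))
m=(w[...,2]>2)&(w[...,2]<16)&(w[...,0]>512)&(w[...,0]<640)&(abs(w[...,1]-35)<34)&(load('top5')[0].max(-1)<90); b=w[m]
print('base plane',np.linalg.lstsq(np.c_[b[:,:2]-[570,35],np.ones(len(b))],b[:,2],rcond=None)[0],len(b))
E
```

```text
22.825 [452.49859511  29.79388055  68.73819473] [-1.79316765 -1.08635087 12.34416971]
col [608.80175797  35.76682697 143.08949089] 175
lug z 100.10951678918084
base plane [-1.53818647e-03  6.25314062e-03  6.19311668e+00] 569
```

```bash
python3 -c "
from workcell import ctrl
print(ctrl.close_job())"
```

```text
the job is handed in; nothing more can be done
None
```

I handed the job in at about 23 s: both T-knobs are at their open stops, the jack's saddle is within about 1 mm of centre under the lug, and the arm is holding the pump handle at its stop (about 12 N) with the board's front edge raised.

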